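Fit the nest plate into the sprung sloping stand

ROBOT

A 7-joint arm with a two-finger parallel gripper is mounted at the origin on a cart in front of the work surface, level with it; the furniture and walls round the work are solid. World frame = base frame: x ahead of the robot, y to its left, z up, the work surface at z = 0. Lengths are in m, angles in degrees, forces in N, time in s.
With the tool pointing down it reaches from about 0.35 to 0.775 m from the base axis. Payload 3.1 kg.
Tool frame: the origin (TCP) lies between the finger pads; the fingertips stand 14 mm ahead of it and the grasp point (between the pads) lies 5 mm behind it; z points along the fingers, y is the line along which they close (so a half turn about z gives the same grasp; the last joint's range is limited). The gripper opens to 85 mm and grips with 20 to 120 N. Pads are 22 mm wide; open, the fingers measure 114 mm over their backs; the gripper's body (76 mm by 85 mm) begins 54 mm behind the grasp point. The pads swing forward as they close: fully open they stand 13 mm farther back than shut.
Start: joints at [60.693, 17.813, 0.802, 86.603, -0.252, 75.585, -1.558], TCP at [0.249, -0.49, 0.245] pointing down, gripper open.
Joint ranges: [-154.91, 154.91], [-16.99, 109.72], [-72.82, 74.43], [7.12, 147.25], [-82.49, 262.49], [11.32, 116.49], [-174.64, 174.64]. Speed limits (degrees/s): [159.86, 159.86, 180, 180, 180, 180, 180].

INTERFACE

Orientations are given as [roll, pitch, yaw] about the fixed x, y, z axes, in that order (R = Rz(yaw) Ry(pitch) Rx(roll)).
In Python, from rig import r gives the robot as it stands. The module is installed in compiled form; this text tells all that it offers.
- The arm moves only by the tool jog_arm, never from a script. Its argument "increments" is a list that holds one entry, the list of rows, each a list of 4 numbers: the shift along the tool's x, y, z in m, then the turn about the tool's z in degrees. A call has 1 to 8 rows; each row shifts and turns the commanded pose from where the row before left it, along the tool's axes as they then stand; what a row does not reach is not made up. A row lasts 1/12 s, in which the tool goes at most 41.7 mm and 7.16 degrees, less where a joint would pass 70% of its speed; a pose out of reach is approached as far as the arm can. A call with a gripper value outside its range is refused whole. "gripper" is the opening, from -1 (shut) to 1 (fully open), set as the call begins (left out, the last holds). The fingers move at their own pace and stop on an object; the grip force is fixed at half the most. Time passes only in rows, so rows that do not move let the fingers close. It gives the time, the measured TCP pose, the force, the opening and the grip force at its end, in the units of the state.
- r.read_state(): the state, without advancing time (a new reading comes with each control period).
- r.snapshot(name): name is "scene" or "top"; returns a dict with "image" (480x640x3 uint8, red, green, blue), "z_map" (480x640 float32, m along the optical axis (not along the pixel's ray), 0 where there is no reading), "fx", "fy", "cx", "cy" (pixels), "k1" (the pictures are not rectified: a ray, as slopes to the right and down, at radius r is drawn at 1 + k1 r^2 times it, then the intrinsics apply), "view" (4x4, takes a point from world to camera coordinates). Camera axes: x right, y up, looking along -z (the intrinsics and any distortion apply to the point x, -y, -z); pixel columns grow to the right and rows downward; lengths in m; the calibration is good to about 2 mm. A picture is of the moment at which its call begins.
- r.job_done(): hands the job in; it is judged then, once.
The state is a dict: "clock": time; "joint_pos": joint angles; "qd": joint speeds; "effort": joint torques, N m; "position": TCP position; "tcp_rot": TCP orientation; "ft_force": force on the tool from outside, world axes, zero at the start; "torque": the same for the moment, N m; "grip_width": finger opening in m; "grip_force": force on a finger pad.
Only numpy, scipy, OpenCV 4.12 (cv2) and the standard library are available. Lean on these libraries where they do the work, as an engineer would, in place of code of your own. Each camera call takes 0.05 s, during which the arm holds its last target. There are 200 camera calls.

TASK

Fit the loose aluminium nest plate into the sloping stand: tuck one short edge under the retaining lip along the stand's low edge, push the sprung bar back with it, lower the other edge to the bed and let the spring slide the plate up under the top lip, so that it lies flat and held at both ends. Let go of it, and leave the other things on the benches where they are.

Things in the scene. Friction and masses are not known exactly. Their poses are not given: they have to be found in the camera images.
- plate: Loose bare-aluminium nest plate, 110 mm along its x, 84 mm along its y, 5 mm thick, 0.2 to 0.37 kg, flat on the bench at the start, six flat ring marks on its face. Origin: centre of its underside; z out of its upper face. The same after a half turn about z: either short edge (x = +-55 mm) may go under the low lip.
- plate_grip (a point): Centre of the bar of the bow handle on the plate's middle, 34 mm above the plate's underside; plate's axes. The bar is 14 mm thick (x), 60 mm long (y) and 12 mm high, on two posts 12 mm thick (x) and 8 mm wide at y = +-26 mm.
- bed: Fixed sloping bed of the grey stand, falling 23 degrees to its low edge, which is turned to the left and towards the robot. Origin: on the bed's surface, where the underside centre of the seated plate lies; x up the slope, y along the lips, z square to the bed, bed surface z = 0. Side guides 10 mm high, inner faces y = +-45 mm. Seated, the plate lies flat from x = -55 to 55 mm.
- low_lip (a point): Middle of the free lower edge of the retaining lip along the low edge of the bed: bed x = -48, z = 10 mm; bed's axes. The lip is 4 mm thick (top z = 14) and reaches from here 34 mm down the slope; below it is the sprung bar, face at bed x = -53 mm when relaxed.
- top_lip (a point): Middle of the free lower edge of the top lip: bed x = 51, z = 8 mm; bed's axes. The lip is 3 mm thick (top z = 11). It overhangs the top stop, whose face is at bed x = 55 mm, by 4 mm. For the plate to pass it going down, the plate's low edge must be pushed beyond bed x = -59 mm (the bar stops at -64).
- bar (a joint): Dark sprung bar (8 mm high, 84 mm wide) beneath the low lip, that slides down the slope as the plate's edge pushes it: 0 m relaxed, 0.011 m at the end of its travel; 0.002 m with the plate seated. It pushes back with about 3.2 N at the start, rising to 7.6 N.
- gauge: Bystander: dial indicator lying on its back, 116 x 59 x 26 mm; origin under its centre.
- tape: Bystander: roll of masking tape lying flat, 73 mm across, 19 mm high; origin under its centre.
- punch: Bystander: slim press punch standing upright, 20 mm across, 60 mm high; origin under its centre.
- fixture2: Furniture, fixed: grey assembly press to the left of the plate; keep the arm clear of it. Its housing is 272 mm tall and spans x = -35 to 70 mm and y = -95 to 95 mm about its origin, which lies at bench height; its flat base plate sticks out further, under 20 mm high.
There are look-alikes about, which are no part of the job. What is shaped like the plate but red is not meant.

How it is judged:
By the outcome, as a careful person would: the job done as asked, in the order asked, and still so for the second after the job is handed in, with the robot touching nothing.
It also fails if it takes over 45 s, if anything falls off the work surface, if the arm or the gripper's body presses on something with over 40 N, if the wrist force passes 120 N, or if a joint passes its speed limit or range.

## Working session

There is one attempt and no reset: what is moved stays moved. The work goes in short steps, Python scripts to look and compute and a tool call to move; the robot and the scene stay as the last step left them, time stands still between calls to the robot, and variables do not carry over. Pictures are saved under pics/ and viewed, at most 10 in all, crops included, and the job is handed in when it is done.

Besides the shell and the picture viewer there is one more tool, called as name([rows], argument=value, ...), one row to a line, values as JSON. jog_arm: Moves the arm, as the interface text tells. Its arguments: {"type":"object","properties":{"increments":{"type":"array","items":{"type":"array","items":{"type":"array","items":{"type":"number"}}}},"gripper":{"type":"number"}},"required":["increments"]}

```bash
mkdir -p pics; ls; cat > h.py <<'E'
import numpy as np, cv2
from rig import r
def snap(n):
    s=r.snapshot(n); s['V']=np.array(s['view']); return s
def save(img,f): cv2.imwrite('pics/'+f,cv2.cvtColor(np.ascontiguousarray(img),cv2.COLOR_RGB2BGR))
def rays(s,px):
    px=np.atleast_2d(np.float64(px)); K=np.array([[s['fx'],0,s['cx']],[0,s['fy'],s['cy']],[0,0,1.]])
    n=cv2.undistortPoints(px.reshape(-1,1,2),K,np.array([s['k1'],0,0,0.]))[:,0]
    d=np.c_[n[:,0],-n[:,1],-np.ones(len(n))]
    R=s['V'][:3,:3]; t=s['V'][:3,3]
    return -R.T@t, d@R   # world origin, world dirs (unit z-depth)
def plane(s,px,z):
    o,d=rays(s,px); return o+d*((z-o[2])/d[:,2])[:,None]
def pts(s,px):
    o,d=rays(s,px); px=np.atleast_2d(px).astype(int); return o+d*s['z_map'][px[:,1],px[:,0]][:,None]
def cloud(s):
    v,u=np.mgrid[:480,:640]; P=pts(s,np.c_[u.ravel(),v.ravel()]).reshape(480,640,3); P[s['z_map']==0]=np.nan; return P
def proj(s,P):
    P=np.atleast_2d(P); C=P@s['V'][:3,:3].T+s['V'][:3,3]; n=np.c_[C[:,0],-C[:,1]]/-C[:,2:]
    n*=1+s['k1']*(n**2).sum(1)[:,None]; return n*[s['fx'],s['fy']]+[s['cx'],s['cy']]
E
python3 - <<'E'
from h import *
for n in ('scene','top'):
    s=snap(n); save(s['image'],n+'0.png'); print(n,s['fx'],s['k1'],-s['V'][:3,:3].T@s['V'][:3,3])
print(r.read_state())
E
```

```text
pics
scene 582.267789829472 -0.003982108312258935 [-0.27170895  0.45890496  1.11090691]
top 551.4549442609346 -0.08642013722267598 [ 0.31485028 -0.11614326  1.41224384]
{'clock': 0.1, 'joint_pos': array([60.69125249, 17.85590712,  0.80263035, 86.68238123, -0.25148071,
       75.58560008, -1.55757358]), 'qd': array([ 0.02407543,  0.01106787, -0.00817458, -0.28158107, -0.04669791,
        0.17966693, -0.03334419]), 'effort': array([ 7.17630501e-04, -3.80851400e+01,  1.46712824e-01, -2.31241697e+01,
        1.22736549e-02,  8.01670103e-03, -3.21096093e-05]), 'position': array([ 0.24872459, -0.48984275,  0.24433196]), 'tcp_rot': array([-1.79878007e+02,  5.98652851e-03,  2.69240833e+01]), 'ft_force': array([-0.70412365, -0.64365177, -0.38347522]), 'torque': array([-0.03128061,  0.00703025, -0.01049589]), 'grip_force': 0.0, 'grip_width': 0.08562804370991421}
```

View pics/scene0.png

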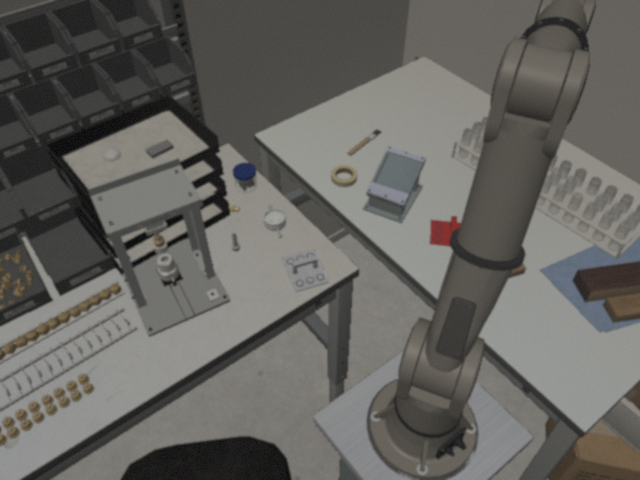

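View pics/top0.png

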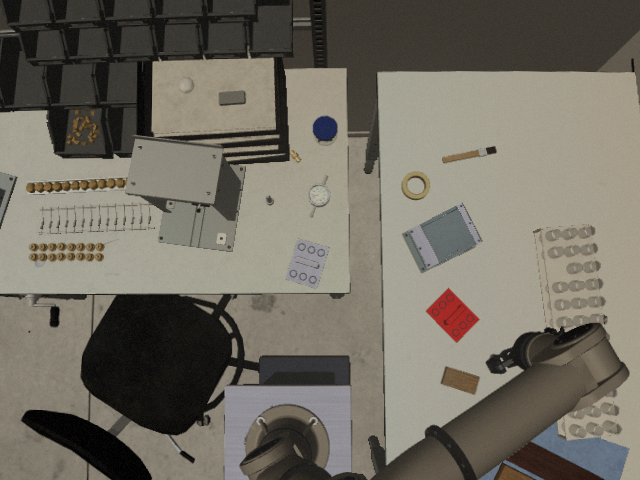

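The scene view shows the aluminium plate near (305,268), the stand at (397,183) and the red look-alike at (445,232). In the top view the plate is at (308,264), with its handle bar running along the direction between the rings. The stand is at (441,237), with the lilac low lip on its left at (418,250) and the top lip on its right at (470,222). The punch is at (270,200), the gauge at (319,195) and the tape at (416,185).

```bash
python3 - <<'E'
from h import *
t=snap('top'); s=snap('scene')
a=cv2.resize(t['image'][190:300,270:350],None,fx=5,fy=5,interpolation=cv2.INTER_CUBIC)
b=cv2.resize(t['image'][190:285,390:495],None,fx=5,fy=5,interpolation=cv2.INTER_CUBIC)
c=cv2.resize(s['image'][140:225,355:435],None,fx=5,fy=5,interpolation=cv2.INTER_CUBIC)
d=cv2.resize(s['image'][240:300,270:340],None,fx=5,fy=5,interpolation=cv2.INTER_CUBIC)
# montage: top row b(525x475), save separately
M=np.zeros((600,800,3),np.uint8)
M[:275,:400]=cv2.resize(b,(400,362))[:275] if 0 else 0
save(b,'standtop.png'); save(c,'standscene.png')
C=cloud(t)
for n,(u0,u1,v0,v1) in dict(plate=(282,335,235,292),stand=(398,488,200,272)).items():
    P=C[v0:v1,u0:u1].reshape(-1,3); P=P[np.isfinite(P[:,2])]
    print(n,np.nanpercentile(P[:,2],[1,10,50,90,99]).round(4))
# plate: bluish pixels vs bench
im=t['image'].astype(int); 
for p in [(300,250),(340,250),(318,268),(441,237),(420,250),(470,222),(480,260)]: print(p,im[p[1],p[0]],C[p[1],p[0]].round(4))
E
```

```text
plate [-0.0037 -0.0004  0.0043  0.01    0.0433]
stand [-0.0042 -0.0007  0.0065  0.0945  0.1157]
(300, 250) [117 116 119] [ 0.4878 -0.031   0.0082]
(340, 250) [162 160 143] [ 0.488  -0.1338 -0.0011]
(318, 268) [126 123 125] [ 0.4414 -0.0768  0.0041]
(441, 237) [ 98 106 107] [ 0.5081 -0.3805  0.0751]
(420, 250) [144 142 148] [ 0.4778 -0.3295  0.0653]
(470, 222) [103 105 110] [ 0.5377 -0.4434  0.1159]
(480, 260) [168 163 150] [ 0.4572 -0.4916  0.0088]
```

View pics/standtop.png

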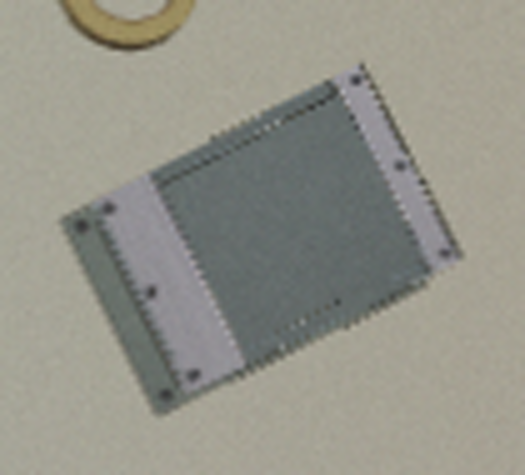

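View pics/standscene.png

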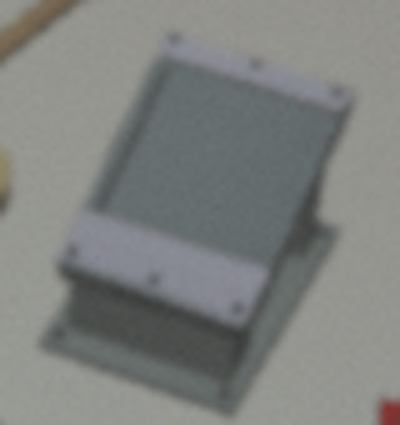

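The two crops show the lips clearly. In the top crop the low lip's free edge runs (150,172) to (243,366), and the top lip's free edge runs (337,85) to (430,272). In the scene crop the same edges run (85,210) to (270,265) and (168,62) to (345,110).

```bash
python3 - <<'E'
from h import *
from scipy.optimize import least_squares
t=snap('top'); s=snap('scene')
f=lambda a,o:(np.array(a,float)+.5)/5-.5+o
# per view: low free edge 2, top free edge 2 (left-hand y+ first), low outer edge 2
T=f([(150,172),(243,366),(337,85),(430,272),(98,200),(182,388)],[390,190])
S=f([(85,210),(270,265),(168,62),(345,110),(60,267),(246,326)],[355,140])
def R(psi):
    c,q=np.cos(psi),np.sin(psi);a=np.radians(23);ca,sa=np.cos(a),np.sin(a)
    return np.array([[c*ca,-q,-c*sa],[q*ca,c,-q*sa],[sa,0,ca]])
def model(p):
    w,w2=p[4],p[4]
    L=np.array([(-48,w,14),(-48,-w,14),(51,w2,11),(51,-w2,11),(-82,w,14),(-82,-w,14)])/1000*[1,1000,1]
    return L@R(p[3]).T+p[:3]
def res(p): M=model(p); return np.r_[proj(t,M)-T,proj(s,M)-S].ravel()
for sub in ('both','top'):
    g=res if sub=='both' else (lambda p: np.r_[(proj(t,model(p))-T).ravel(), (p[2]-.075)*0])
    q=least_squares(g,[.5,-.38,.075,np.radians(-65),.05]); print(sub,q.x[:3].round(4),np.degrees(q.x[3]).round(2),q.x[4].round(4)); print(g(q.x).reshape(-1,2).round(1).tolist())
    if sub=='both': p=q.x
# depth check
C=cloud(t); B=(C-p[:3])@R(p[3]); m=(abs(B[...,0])<.04)&(abs(B[...,1])<.035)&(abs(B[...,2])<.02)
A=np.c_[B[m][:,:2],np.ones(m.sum())]; print('bed z dev',np.linalg.lstsq(A,B[m][:,2],rcond=None)[0].round(4))
im=t['image'].astype(int); m=((im[...,0]-im[...,2])<9).astype(np.uint8)
m[:232]=0;m[291:]=0;m[:,:282]=0;m[:,336:]=0
m=cv2.morphologyEx(m,cv2.MORPH_CLOSE,np.ones((5,5))); m=cv2.morphologyEx(m,cv2.MORPH_OPEN,np.ones((5,5)))
k=max(cv2.findContours(m,0,1)[0],key=cv2.contourArea); box=cv2.boxPoints(cv2.minAreaRect(k.astype(np.float32)))
W=plane(t,box,.005); print('plate',box.tolist(),W.round(4).tolist(),W.mean(0).round(4)); 
e=[W[(i+1)%4]-W[i] for i in range(2)]
for x in e: print(np.linalg.norm(x).round(4),np.degrees(np.arctan2(x[1],x[0])).round(1))
save(cv2.resize(t['image'][230:295,275:340],None,fx=8,fy=8,interpolation=cv2.INTER_CUBIC),'plate.png')
E
```

```text
both [ 0.5145 -0.3978  0.0763] -65.88 0.0509
[[0.7, 0.4], [0.4, -1.0], [-0.1, -0.5], [0.3, 0.2], [-1.0, 0.9], [0.2, 0.4], [0.6, -0.3], [-0.2, 1.4], [-0.5, -1.5], [-0.0, 0.7], [0.2, -0.7], [-0.7, 0.5]]
top [ 0.516  -0.3999  0.0647] -66.49 0.0516Traceback (most recent call last):
  File "<stdin>", line 18, in <module>
ValueError: cannot reshape array of size 13 into shape (2)
```

```bash
cat >> h.py <<'E'
def Rbed(psi):
    c,q=np.cos(psi),np.sin(psi);a=np.radians(23);ca,sa=np.cos(a),np.sin(a)
    return np.array([[c*ca,-q,-c*sa],[q*ca,c,-q*sa],[sa,0,ca]])
BO=np.array([.5145,-.3978,.0763]); RB=Rbed(np.radians(-65.9))
E
python3 - <<'E'
from h import *
t=snap('top')
C=cloud(t); B=(C-BO)@RB; m=(abs(B[...,0])<.04)&(abs(B[...,1])<.035)&(abs(B[...,2])<.02)
A=np.c_[B[m][:,:2],np.ones(m.sum())]; print('bed z dev',np.linalg.lstsq(A,B[m][:,2],rcond=None)[0].round(4))
zz=C[290:330,500:530,2]; print('bench R',np.nanmedian(zz)); print('bench L',np.nanmedian(C[230:285,240:275,2]))
im=cv2.GaussianBlur(t['image'],(3,3),0).astype(int); m=((im[...,0]-im[...,2])<9).astype(np.uint8)
m[:232]=0;m[291:]=0;m[:,:282]=0;m[:,336:]=0
m=cv2.morphologyEx(m,cv2.MORPH_CLOSE,np.ones((5,5))); m=cv2.morphologyEx(m,cv2.MORPH_OPEN,np.ones((5,5)))
k=max(cv2.findContours(m,0,1)[0],key=cv2.contourArea); box=cv2.boxPoints(cv2.minAreaRect(k.astype(np.float32)))
W=plane(t,box,.005); print('plate',box.tolist(),W.round(4).tolist(),W.mean(0).round(4)); 
for i in range(2):
    x=W[i+1]-W[i]; print(np.linalg.norm(x).round(4),np.degrees(np.arctan2(x[1],x[0])).round(1))
save(cv2.resize(t['image'][230:295,275:340],None,fx=8,fy=8,interpolation=cv2.INTER_CUBIC),'plate.png')
E
```

```text
bed z dev [-0.0068  0.0015  0.0048]
bench R 0.001944936535913877
bench L 0.002384953216272967
plate [[284.88238525390625, 278.5294494628906], [297.2353515625, 237.9412078857422], [328.55194091796875, 247.47232055664062], [316.198974609375, 288.060546875]] [[0.4151, 0.008, 0.005], [0.5197, -0.0237, 0.005], [0.4941, -0.1043, 0.005], [0.3901, -0.072, 0.005]] [ 0.4547 -0.048   0.005 ]
0.1093 -16.9
0.0846 -107.6
```

View pics/plate.png

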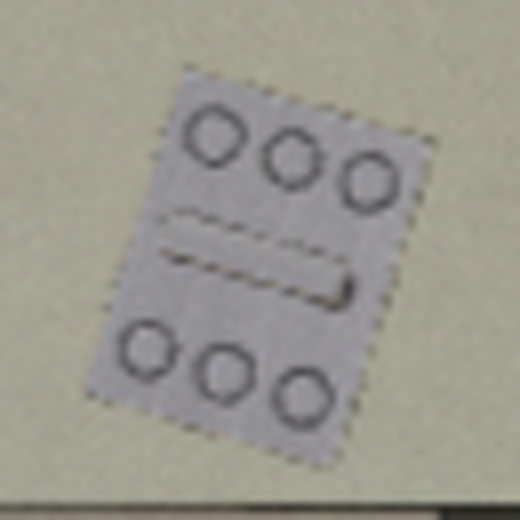

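The plate crop shows the outline with corners at (185,68), (435,140), (335,465) and (90,395), and the handle bar running from (165,235) to (350,285). So the centre is about (0.455, -0.048) and plate x points at yaw -17°. I'll move above it now.

jog_arm([
  [[0.032, -0.025, 0, 0], [0.032, -0.025, 0, 0], [0.032, -0.025, 0, 0], [0.032, -0.025, 0, 0], [0.032, -0.025, 0, 0], [0.032, -0.025, 0, 0], [0.032, -0.025, 0, 0], [0.032, -0.025, 0, 0]],
], gripper=1)

```text
clock: 1.02
position: [0.3871, -0.1943, 0.2456]
tcp_rot: [179.9, -0.0, 26.9]
ft_force: [0.3, -0.5, -0.0]
grip_width: 0.0853
grip_force: 0.0
```

jog_arm([
  [[0.032, -0.025, 0, 0], [0.032, -0.025, 0, 0], [0.032, -0.025, 0, 0], [0.032, -0.025, 0, 0], [0, 0, 0, 7], [0, 0, 0, 7], [0, 0, 0, 7], [0, 0, 0, 7]],
])

```text
clock: 1.68
position: [0.4556, -0.0487, 0.2453]
tcp_rot: [180.0, 0.0, -1.4]
ft_force: [-0.4, 0.1, 0.5]
grip_width: 0.0859
grip_force: 0.0
```

jog_arm([
  [[0, 0, 0, 7], [0, 0, 0, 7], [0, 0, 0, 2], [0, 0, 0, 0]],
])

```text
clock: 2.02
position: [0.4556, -0.0491, 0.2453]
tcp_rot: [180.0, -0.0, -17.1]
ft_force: [-1.4, 0.7, 0.3]
grip_width: 0.0851
grip_force: 0.0
```

jog_arm([
  [[0, 0, 0.036, 0], [0, 0, 0.036, 0], [0, 0, 0.036, 0], [0, 0, 0.036, 0], [0, 0, 0.03, 0], [0, 0, 0.025, 0], [0, 0, 0.015, 0], [0, 0, 0, 0]],
])

```text
clock: 2.68
position: [0.4523, -0.0489, 0.0281]
tcp_rot: [179.9, 0.4, -17.0]
ft_force: [-1.2, -0.3, 0.2]
grip_width: 0.0856
grip_force: 0.0
```

jog_arm([
  [[0, 0, 0, 0], [0, 0, 0, 0], [0, 0, 0, 0], [0, 0, 0, 0], [0, 0, 0, 0], [0, 0, 0, 0], [0, 0, 0, 0], [0, 0, 0, 0]],
], gripper=-1)

```text
clock: 3.35
position: [0.4573, -0.0494, 0.0332]
tcp_rot: [-180.0, -0.2, -17.1]
ft_force: [-1.4, -0.3, 6.6]
grip_width: 0.0582
grip_force: 65.6
```

jog_arm([
  [[0, 0, -0.02, 0], [0, 0, -0.035, 0], [0, 0, -0.035, 0], [0, 0, -0.035, 0], [0, 0, -0.035, 0], [0, 0, -0.02, 0], [0, 0, 0, 0], [0, 0, 0, 0]],
])

```text
clock: 4.02
position: [0.4559, -0.049, 0.212]
tcp_rot: [-180.0, -0.1, -17.1]
ft_force: [-0.3, -0.1, -3.8]
grip_width: 0.058
grip_force: 66.4
```

```bash
python3 - <<'E'
from h import *
s=snap('scene'); st=r.read_state(); u,v=proj(s,st['position'])[0].astype(int); print(u,v,st['grip_width'],st['grip_force'])
save(cv2.resize(s['image'][v-60:v+60,u-80:u+80],None,fx=5,fy=5,interpolation=cv2.INTER_CUBIC),'held.png')
E
```

```text
303 209 0.0585398738140461 66.39938168227673
```

View pics/held.png

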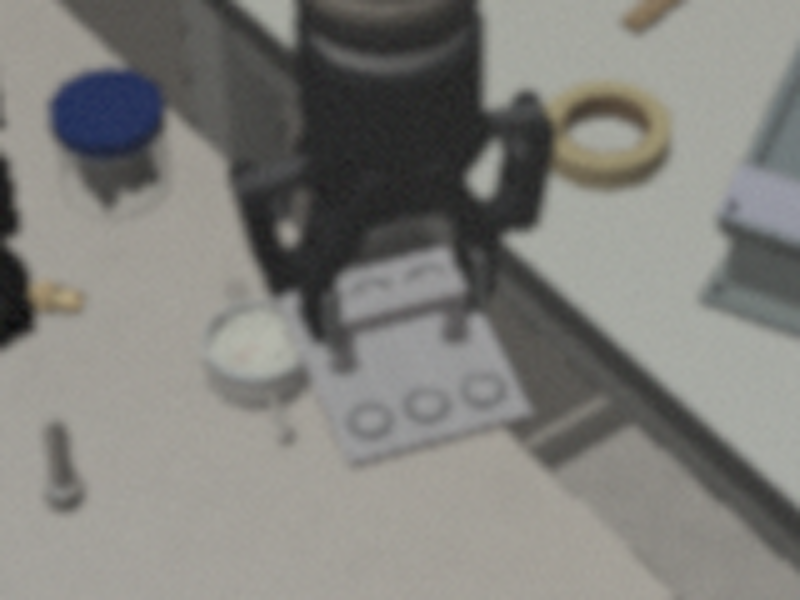

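The plate is held level by the bar's ends. The tool can't tilt, so I'll tip the plate about the pad axis by pressing its upper edge on the front part of the right bench's left edge, where there is free space below. That edge needs measuring first.

```bash
python3 - <<'E'
from h import *
t=snap('top'); C=cloud(t); im=t['image'].astype(int)
for v in (300,310,320,330,340):
    row=im[v,360:420].sum(1); j=np.argmax(np.diff(row)); print(v,360+j,plane(t,[[360+j+.5,v]],0)[0].round(4), np.nanmedian(C[v-5:v+5,385:395,2]).round(4))
print('left bench front',[plane(t,[[u,293.]],0)[0].round(3).tolist() for u in (250,345)])
for q in [(340,320),(365,320),(345,340)]: print(q,C[q[1],q[0]].round(3))
E
```

```text
300 382 [ 0.3586 -0.2404  0.    ] 0.0026
310 383 [ 0.3332 -0.2424  0.    ] 0.0018
320 383 [ 0.308  -0.2419  0.    ] 0.0021
330 383 [ 0.2829 -0.2414  0.    ] 0.0031
340 383 [ 0.2579 -0.2409  0.    ] 0.0031
left bench front [[0.379, 0.098, 0.0], [0.377, -0.145, 0.0]]
(340, 320) [ 0.305 -0.142 -0.909]
(365, 320) [ 0.304 -0.245 -0.903]
(345, 340) [ 0.223 -0.161 -0.888]
```

jog_arm([
  [[-0.0186, 0.0355, 0, 0], [-0.0186, 0.0355, 0, 0], [-0.0186, 0.0355, 0, 0], [-0.0186, 0.0355, 0, 0], [-0.0186, 0.0355, 0, 0], [0, 0, 0, 7], [0, 0, 0, 7], [0, 0, 0, 7]],
])

```text
clock: 4.78
position: [0.3124, -0.1912, 0.2091]
tcp_rot: [180.0, 0.3, -38.6]
ft_force: [-0.2, -0.1, -2.6]
grip_width: 0.0582
grip_force: 66.6
```

jog_arm([
  [[0, 0, 0, 7], [0, 0, 0, 7], [0, 0, 0, 7], [0, 0, 0, 7], [0, 0, 0, 7], [0, 0, 0, 7], [0, 0, 0, 7], [0, 0, 0, 3]],
])

```text
clock: 5.45
position: [0.313, -0.1905, 0.209]
tcp_rot: [179.7, 0.2, -90.4]
ft_force: [0.7, -0.9, -2.1]
grip_width: 0.0581
grip_force: 66.6
```

jog_arm([
  [[0, 0, 0.036, 0], [0, 0, 0.036, 0], [0, 0, 0.036, 0], [0, 0, 0.036, 0], [0, 0, 0.014, 0], [0, 0, 0, 0]],
])

```text
clock: 5.95
position: [0.3091, -0.1882, 0.0485]
tcp_rot: [179.3, 0.4, -90.1]
ft_force: [-1.1, 1.0, -3.0]
grip_width: 0.0584
grip_force: 66.6
```

jog_arm([
  [[0.004, 0, 0.006, 0], [0, 0, 0.006, 0], [0, 0, 0.004, 0], [0, 0, 0.004, 0], [0, 0, 0.004, 0], [0, 0, 0, 0]],
])

```text
clock: 6.45
position: [0.3153, -0.1944, 0.03]
tcp_rot: [-180.0, 0.1, -90.0]
ft_force: [-1.7, 5.6, 9.4]
grip_width: 0.0587
grip_force: 68.4
```

jog_arm([
  [[0, 0, 0.004, 0], [0, 0, 0.004, 0], [0, 0, 0.003, 0], [0, 0, 0, 0]],
])

```text
clock: 6.78
position: [0.3153, -0.1902, 0.019]
tcp_rot: [180.0, 0.3, -89.9]
ft_force: [-0.7, 14.4, 13.7]
grip_width: 0.0587
grip_force: 72.1
```

```bash
python3 - <<'E'
from h import *
s=snap('scene'); st=r.read_state(); u,v=proj(s,st['position'])[0].astype(int); print(u,v,st['position'],st['ft_force'],st['torque'])
save(cv2.resize(s['image'][v-60:v+60,u-80:u+80],None,fx=5,fy=5,interpolation=cv2.INTER_CUBIC),'tilt.png')
E
```

```text
388 273 [ 0.31526992 -0.19027159  0.01908974] [-0.93780224 14.37347973 12.22875003] [ 2.53774623  0.15990072 -0.08187398]
```

View pics/tilt.png

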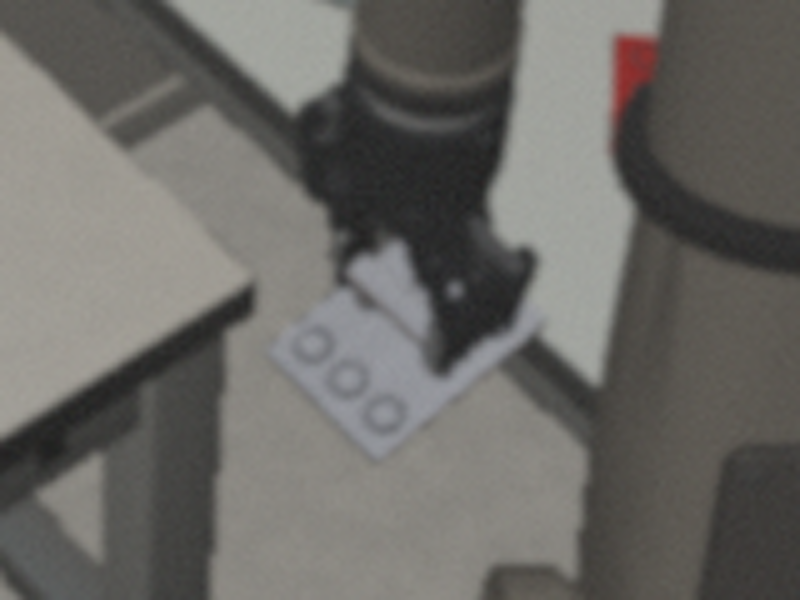

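The view shows the plate tipping: the low-end corners are at (272,348) and (378,458), dropped below the bench level, and the upper end rests at the bench edge at (543,322). I'll compute the tilt from the low edge's midpoint.

```bash
cat >> h.py <<'E'
def tilt(s,pa,pb,tcp,yaw):
    """tilt from the two low-end top-face corners (full-image px): intersect rays with vertical planes at plate y=+-42"""
    hx=np.array([np.cos(yaw),np.sin(yaw),0]); hy=np.array([-hx[1],hx[0],0]); G=np.array(tcp)+[0,0,.005]
    out=[]
    for p,w in ((pa,-.042),(pb,.042)):
        o,d=rays(s,[p]); d=d[0]; k=((G+w*hy-o)@hy)/(d@hy); P=o+k*d-G
        out.append((P@hx,P[2], np.degrees(np.arctan2(-P[2],-P@hx))-np.degrees(np.arctan2(.033,.055)), np.hypot(P@hx,P[2])))
    return np.round(out,4)
E
python3 - <<'E'
from h import *
s=snap('scene'); f=lambda a:(np.array(a)+.5)/5-.5+[388-80,273-60]
st=r.read_state()
print(tilt(s,f((272,348)),f((378,458)),st['position'],np.radians(-90)))
print(np.hypot(.055,.033))
E
```

```text
[[-1.23800e-01  1.01700e-01 -7.03647e+01  1.60200e-01]
 [ 4.33000e-02 -2.17100e-01  7.03146e+01  2.21400e-01]]
0.06414047084329831
```

```bash
python3 - <<'E'
from h import *
s=snap('scene'); f=lambda a:(np.array(a)+.5)/5-.5+[388-80,273-60]
st=r.read_state()
print(tilt(s,f((378,458)),f((272,348)),st['position'],np.radians(-90)))
E
```

```text
[[-0.0492 -0.043  10.1588  0.0653]
 [-0.0428 -0.0501 18.5492  0.0659]]
```

jog_arm([
  [[0, 0, 0.003, 0], [0, 0, 0.003, 0], [0, 0, 0.003, 0], [0, 0, 0.003, 0], [0, 0, 0, 0]],
])

```text
clock: 7.35
position: [0.3152, -0.1886, 0.0067]
tcp_rot: [179.9, 0.5, -89.8]
ft_force: [-0.3, 17.6, 12.1]
grip_width: 0.0584
grip_force: 75.1
```

jog_arm([
  [[0, 0, 0.002, 0], [0, 0, 0, 0], [-0.003, 0, -0.01, 0], [0, 0, -0.035, 0], [0, 0, -0.035, 0], [0, 0, -0.035, 0], [0, 0, -0.035, 0], [0, 0, 0, 0]],
])

```text
clock: 8.02
position: [0.3196, -0.1952, 0.1611]
tcp_rot: [-179.2, -0.5, -90.1]
ft_force: [1.2, -1.3, -1.6]
grip_width: 0.0587
grip_force: 74.0
```

```bash
python3 - <<'E'
from h import *
s=snap('scene'); st=r.read_state(); u,v=proj(s,st['position'])[0].astype(int); print(u,v,st['position'],st['tcp_rot'])
save(cv2.resize(s['image'][v-60:v+60,u-80:u+80],None,fx=5,fy=5,interpolation=cv2.INTER_CUBIC),'tilt2.png')
# depth of plate's visible face -> tilt
C=cloud(s); hx=np.array([0,-1.,0]); G=st['position']+[0,0,.005]
D=C-G; for_=(abs(D[...,0])<.036)&(-D[...,1]*1>-.065)&(D[...,1]>.012)&(D[...,1]<.052)&(D[...,2]<-.02)&(D[...,2]>-.1)
P=D[for_]; A=np.c_[-P[:,1],P[:,0],np.ones(len(P))]; c=np.linalg.lstsq(A,P[:,2],rcond=None)[0]; print(len(P),np.degrees(np.arctan(c[0])),c)
E
```

```text
393 232 [ 0.31788209 -0.1943296   0.15820364] [-179.44910052   -0.36269918  -90.081928  ]
408 27.69034751057901 [ 0.52479685  0.02154702 -0.03127816]
```

View pics/tilt2.png

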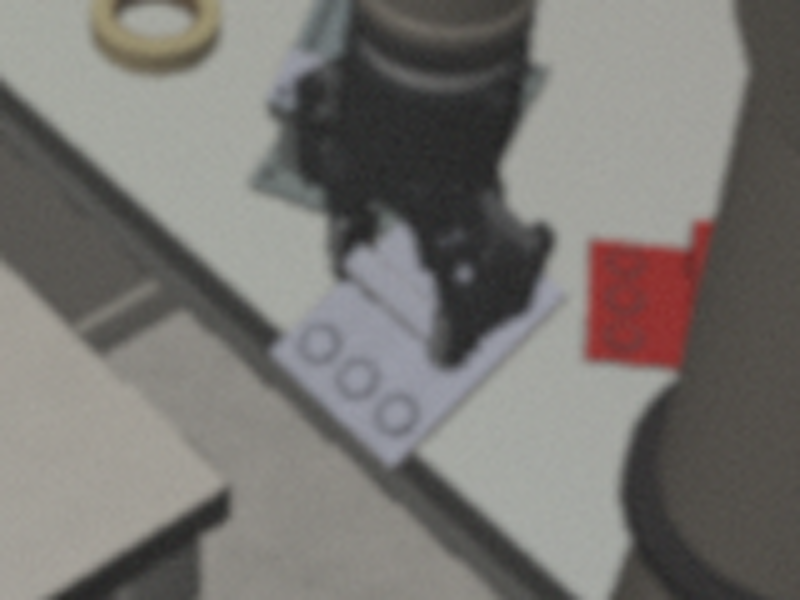

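The held plate is visibly steeper, with low-end corners at (395,468) and (272,350) and the upper corner at (565,298).

```bash
python3 - <<'E'
from h import *
s=snap('scene'); f=lambda a:(np.array(a)+.5)/5-.5+[393-80,232-60]
st=r.read_state()
print(st['position'],tilt(s,f((395,468)),f((272,350)),st['position'],np.radians(-90)))
# low-end length check + upper corner, w=-.042 (near side)
hy=np.array([1.,0,0]); G=st['position']+[0,0,.005]
for p in [(395,468),(565,298)]:
    o,d=rays(s,[f(p)]); d=d[0]; k=((G-.042*hy-o)@hy)/(d@hy); print((o+k*d-G).round(4))
C=cloud(s); D=C-G
m=(abs(D[...,0])<.036)&(D[...,1]>.018)&(D[...,1]<.045)&(D[...,2]<-.02)&(D[...,2]>-.12)
P=D[m]; print(len(P))
import itertools
a=cv2.fitLine(P.astype(np.float32),cv2.DIST_L2,0,.01,.01)
u,S,vt=np.linalg.svd(P-P.mean(0)); n=vt[2]; n*=np.sign(n[2]); print('normal',n, np.degrees(np.arctan2(n[1],n[2])),S)
E
```

```text
[ 0.31572596 -0.1931096   0.15577947] [[-0.041  -0.0428 15.2211  0.0593]
 [-0.0398 -0.041  14.8642  0.0571]]
[-0.042   0.041  -0.0428]
[-0.042  -0.0536  0.004 ]
327
normal [-0.00385318  0.54725101  0.83695967] 33.17890235926841 [0.37817194 0.13131411 0.04277589]
```

```bash
cat >> h.py <<'E'
def facefit(s,zs,poly):
    """plane through a pixel polygon: inverse depth is linear in undistorted coords. returns world normal, point"""
    m=np.zeros((480,640),np.uint8); cv2.fillPoly(m,[np.round(poly).astype(np.int32)],1); v,u=np.nonzero(m)
    z=np.median([q[v,u] for q in zs],0); k=z>0; u,v,z=u[k],v[k],z[k]
    o,d=rays(s,np.c_[u,v]); dc=d@s['V'][:3,:3].T
    A=dc[:,:3]; w=1/z
    n=np.linalg.lstsq(A,w,rcond=None)[0]; e=abs(A@n-w); g=e<3*np.median(e); n=np.linalg.lstsq(A[g],w[g],rcond=None)[0]
    nw=s['V'][:3,:3].T@n; nw/=np.linalg.norm(nw); nw*=np.sign(nw[2]); P=o+d*(1/(A@n))[:,None]
    return nw,P.mean(0),len(z)
E
python3 - <<'E'
from h import *
f=lambda a:(np.array(a)+.5)/5-.5+[393-80,232-60]
S=[snap('scene') for _ in range(6)]
n,p,k=facefit(S[0],[s['z_map'] for s in S],f([(283,350),(345,292),(432,362),(462,395),(395,458)]))
st=r.read_state(); G=st['position']+[0,0,.005]
print(k,n,np.degrees(np.arctan2(n[1],n[2])),'roll',np.degrees(np.arctan2(n[0],n[2])),'dist of G above face',(G-p)@n, st['position'],st['tcp_rot'])
np.save('d.npy',[s['z_map'].std() for s in S]); print(np.std([s['z_map'][400,300] for s in S]))
E
```

```text
604 [0.02405296 0.74491627 0.66672424] 48.170424816537825 roll 2.0661248842536826 dist of G above face 0.014591155675405433 [ 0.31348802 -0.19177532  0.15283287] [ 1.79825679e+02  1.11241717e-01 -9.00722686e+01]
0.005949214
```

```bash
cat > seg.py <<'E'
from h import *
st=r.read_state(); G=st['position']+[0,0,.005]; yaw=np.radians(st['tcp_rot'][2])
hx=np.array([np.cos(yaw),np.sin(yaw),0]); hy=np.array([-hx[1],hx[0],0])
S=[snap('scene') for _ in range(6)]; s=S[0]
im=cv2.GaussianBlur(s['image'],(3,3),0).astype(int)
u,v=proj(s,G)[0].astype(int)
m=((im[...,2]-im[...,0]>=0)&(im.sum(2)>330)).astype(np.uint8); roi=np.zeros_like(m); roi[v-10:v+50,u-40:u+50]=1; m*=roi
m=cv2.morphologyEx(m,cv2.MORPH_CLOSE,np.ones((3,3)))
k=max(cv2.findContours(m,0,1)[0],key=cv2.contourArea)
print('hull',cv2.approxPolyDP(cv2.convexHull(k),1.5,True)[:,0].tolist(),cv2.contourArea(k),(u,v))
F=np.zeros_like(m); cv2.drawContours(F,[k],-1,1,-1); F=cv2.erode(F,np.ones((3,3)))
z=np.median([q['z_map'] for q in S],0); s2=dict(s); s2['z_map']=z; P=cloud(s2)
X=(P-G)@np.c_[hx,hy,[0,0,1]]
vv,uu=np.nonzero(F&(X[...,0]<-.02)&(abs(X[...,0])<.09)); print(len(uu))
o,d=rays(s,np.c_[uu,vv]); dc=d@s['V'][:3,:3].T; w=1/z[vv,uu]; g=np.isfinite(w)
for _ in range(4):
    n=np.linalg.lstsq(dc[g],w[g],rcond=None)[0]; e=abs(dc@n-w); g=e<2.5*np.median(e[g])
nw=s['V'][:3,:3].T@n; nw/=np.linalg.norm(nw); nw*=np.sign(nw[2]); Pm=(o+d/(dc@n)[:,None]).mean(0)
print('tilt',np.degrees(np.arctan2(-nw@hx,nw[2])),'roll',np.degrees(np.arctan2(nw@hy,nw[2])),'G above face',(G-Pm)@nw,'n',g.sum())
print(st['position'],st['tcp_rot'],st['clock'])
E
python3 seg.py
```

```text
hull [[424, 232], [426, 236], [392, 269], [389, 269], [368, 249], [372, 240], [389, 224]] 1106.0 (np.int64(394), np.int64(234))
310
tilt 29.306921246307112 roll -0.12071083831406836 G above face 0.027561380844219427 n 266
[ 0.31348802 -0.19177532  0.15283287] [ 1.79825679e+02  1.11241717e-01 -9.00722686e+01] 8.4167
```

```bash
cat >> seg.py <<'E'
# near side edge of the face: vertical plane at y=-/+42, and low edge ends
for p,w in (((391,269.5),-.042),((425.5,233.5),-.042),((367.5,248),.042)):
    o,d=rays(s,[p]); d=d[0]; kk=((G+w*hy-o)@hy)/(d@hy); Q=o+kk*d-G; print(p,(Q@hx).round(4),Q[2].round(4))
E
python3 seg.py
```

```text
hull [[425, 232], [426, 236], [393, 268], [388, 267], [368, 248], [371, 240], [389, 223]] 1090.0 (np.int64(394), np.int64(233))
301
tilt 29.029409065454356 roll -0.2531473874692145 G above face 0.02816788375740389 n 258
[ 0.31447166 -0.19236313  0.15405052] [ 1.79973219e+02  1.81184068e-02 -9.00760184e+01] 8.7167
(391, 269.5) -0.0416 -0.0539
(425.5, 233.5) 0.0539 -0.0002
(367.5, 248) -0.037 -0.0618
```

jog_arm([
  [[0, 0, 0.035, 0], [0, 0, 0.035, 0], [0, 0, 0.03, 0], [0, 0, 0.015, 0], [0, 0, 0.01, 0], [0, 0, 0.01, 0], [0, 0, 0.005, 0], [0, 0, 0.005, 0]],
])

```text
clock: 9.68
position: [0.3147, -0.1926, 0.009]
tcp_rot: [-180.0, -0.0, -90.1]
ft_force: [-0.5, 0.4, -2.5]
grip_width: 0.0585
grip_force: 73.6
```

jog_arm([
  [[0, 0, 0.003, 0], [0, 0, 0.003, 0], [0, 0, 0, 0], [0, 0, 0, 0]],
])

```text
clock: 10.02
position: [0.3149, -0.1919, 0.0044]
tcp_rot: [-180.0, 0.0, -90.1]
ft_force: [-3.0, 3.6, 9.2]
grip_width: 0.0586
grip_force: 75.6
```

jog_arm([
  [[0, 0, 0.003, 0], [0, 0, 0.001, 0], [0, 0, 0, 0], [0, 0, -0.02, 0], [0, 0, -0.035, 0], [0, 0, -0.035, 0], [0, 0, -0.035, 0], [0, 0, -0.035, 0]],
])

```text
clock: 10.68
position: [0.3144, -0.1923, 0.1615]
tcp_rot: [-179.9, -0.0, -90.1]
ft_force: [0.5, -0.2, -2.8]
grip_width: 0.0581
grip_force: 74.7
```

jog_arm([
  [[0, 0, 0, -7], [0, 0, 0, -7], [0, 0, 0, -7], [0, 0, 0, -3], [0, 0, 0, 0], [0, 0, 0, 0], [0, 0, 0, 0]],
])

```text
clock: 11.27
position: [0.3145, -0.1924, 0.1594]
tcp_rot: [-180.0, -0.0, -66.2]
ft_force: [0.4, 0.1, -3.3]
grip_width: 0.0581
grip_force: 74.7
```

```bash
python3 seg.py
```

```text
hull [[384, 221], [399, 221], [416, 236], [403, 266], [369, 251], [372, 240]] 1194.5 (np.int64(394), np.int64(231))
229
tilt 38.778432026047156 roll -0.35279229234861376 G above face 0.0249405579819921 n 208
[ 0.3145216  -0.19243052  0.15940546] [-1.79992783e+02 -1.93423059e-02 -6.61528918e+01] 11.2667
(391, 269.5) -0.1185 0.0227
(425.5, 233.5) 0.1064 -0.0874
(367.5, 248) -0.0453 -0.0319
```

```bash
sed -i 's/^for p,w in.*$/for p,w in (((404,267.5),-.042),((367.5,251.5),.042)):/' seg.py; python3 seg.py; python3 seg.py | grep tilt
```

```text
hull [[384, 221], [399, 221], [417, 236], [402, 266], [369, 251], [372, 240]] 1191.0 (np.int64(394), np.int64(231))
222
tilt 37.510686309539686 roll 0.24113297262737743 G above face 0.026299752785209792 n 176
[ 0.31452909 -0.19241204  0.15924522] [ 1.79995360e+02  5.46402197e-03 -6.60952014e+01] 11.5667
(404, 267.5) -0.028 -0.0696
(367.5, 251.5) -0.0435 -0.0454
tilt 39.97730594456031 roll -0.2953569734126365 G above face 0.024076344568013643 n 182
```

```bash
cat > seg2.py <<'E'
from h import *
import sys
st=r.read_state(); G=st['position']+[0,0,.005]; yaw=np.radians(st['tcp_rot'][2])
hx=np.array([np.cos(yaw),np.sin(yaw),0]); hy=np.array([-hx[1],hx[0],0]); F=np.c_[hx,hy,[0,0,1]]
res={}
for nm in ('scene','top'):
    s=snap(nm); im=cv2.GaussianBlur(s['image'],(3,3),0).astype(int)
    # predicted outline at a guess tilt, to label corners
    a=np.radians(33); n=-np.sin(a)*hx+np.cos(a)*np.array([0,0,1]); e=np.cos(a)*hx+np.sin(a)*np.array([0,0,1])
    c=[G-.033*n+sx*.055*e+sy*.042*hy for sx in(-1,1) for sy in(-1,1)]; pp=proj(s,c)
    u,v=pp.mean(0).astype(int)
    m=((im[...,2]-im[...,0]>=0)&(im.sum(2)>300)).astype(np.uint8); roi=np.zeros_like(m); cv2.fillPoly(roi,[cv2.convexHull(pp.astype(np.int32))],1); roi=cv2.dilate(roi,np.ones((11,11))); m*=roi
    m=cv2.morphologyEx(m,cv2.MORPH_CLOSE,np.ones((3,3)))
    k=max(cv2.findContours(m,0,1)[0],key=cv2.contourArea)
    h=cv2.approxPolyDP(cv2.convexHull(k),1.5,True)[:,0]; print(nm,h.tolist(),'pred',pp.round(0).tolist())
    save(cv2.resize(s['image'][v-40:v+40,u-50:u+50],None,fx=7,fy=7,interpolation=cv2.INTER_CUBIC),nm+'_c.png'); print('crop origin',u-50,v-40)
print(st['position'],st['tcp_rot'])
E
python3 seg2.py
```

```text
scene [[386, 216], [396, 219], [416, 235], [403, 266], [369, 251], [372, 241]] pred [[405.0, 264.0], [370.0, 250.0], [424.0, 219.0], [389.0, 206.0]]
crop origin 346 194Traceback (most recent call last):
  File "seg2.py", line 14, in <module>
    k=max(cv2.findContours(m,0,1)[0],key=cv2.contourArea)
ValueError: max() iterable argument is empty
```

jog_arm([
  [[0.0335, -0.0125, -0.0025, 0], [0.0335, -0.0125, -0.0025, 0], [0.0335, -0.0125, -0.0025, 0], [0.0335, -0.0125, -0.0025, 0], [0.0335, -0.0125, -0.0025, 0], [0.0335, -0.0125, -0.0025, 0], [0.0335, -0.0125, 0, 0], [0.0335, -0.0125, 0, 0]],
])

```text
clock: 12.93
position: [0.5156, -0.3982, 0.1738]
tcp_rot: [180.0, 0.0, -66.1]
ft_force: [0.3, -0.3, -2.0]
grip_width: 0.0583
grip_force: 74.7
```

jog_arm([
  [[0, 0, 0, 0], [0, 0, 0, 0], [0, 0, 0, 0]],
])

```text
clock: 13.18
position: [0.514, -0.3961, 0.1731]
tcp_rot: [179.9, 0.2, -66.1]
ft_force: [-1.2, 0.3, -3.2]
grip_width: 0.0584
grip_force: 74.7
```

```bash
python3 seg2.py
python3 - <<'E'
import cv2
a=cv2.imread('pics/scene_c.png'); print(a.shape)
E
```

```text
scene [[393, 129], [405, 132], [421, 145], [423, 159], [414, 178], [404, 178], [377, 169]] pred [[410.0, 174.0], [380.0, 163.0], [427.0, 134.0], [396.0, 125.0]]
crop origin 353 109
top [[444, 212], [449, 220], [451, 231], [439, 250], [427, 226], [427, 221]] pred [[448.0, 253.0], [433.0, 221.0], [490.0, 233.0], [474.0, 200.0]]
crop origin 411 186
[ 0.51403988 -0.39611865  0.173088  ] [ 1.79938145e+02  1.60978992e-01 -6.60776495e+01]
(560, 700, 3)
```

View pics/scene_c.png

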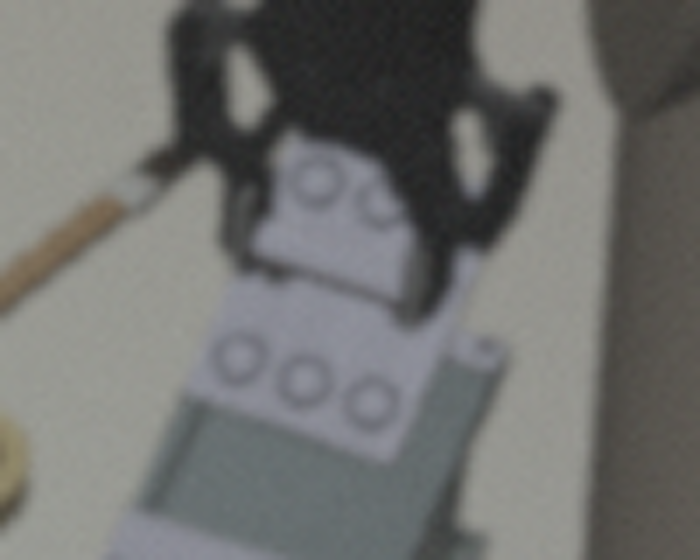

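The scene crop shows the plate over the bed, with its low-end corners at (187,392) and (397,462), within 1 px of where the model at 33° tilt predicts. The low lip is at the bottom left, (130,530). I'll lower it towards the bed.

jog_arm([
  [[0, 0, 0.02, 0], [0, 0, 0.012, 0], [0, 0, 0.006, 0], [0, 0, 0.003, 0], [0, 0, 0, 0]],
])

```text
clock: 13.7
position: [0.5139, -0.3962, 0.1326]
tcp_rot: [179.9, 0.1, -66.1]
ft_force: [-0.0, -0.3, -3.1]
grip_width: 0.0582
grip_force: 74.7
```

jog_arm([
  [[0, 0, 0.002, 0], [0, 0, 0.002, 0], [0, 0, 0, 0]],
])

```text
clock: 13.95
position: [0.5148, -0.3969, 0.1295]
tcp_rot: [-180.0, -0.0, -66.1]
ft_force: [0.0, 1.0, -2.1]
grip_width: 0.0586
grip_force: 74.7
```

jog_arm([
  [[0, 0, 0.0015, 0], [0, 0, 0.0015, 0], [0, 0, 0, 0]],
])

```text
clock: 14.2
position: [0.5145, -0.3968, 0.126]
tcp_rot: [180.0, 0.0, -66.1]
ft_force: [0.1, 0.6, -2.9]
grip_width: 0.058
grip_force: 74.7
```

jog_arm([
  [[0, 0, 0.0015, 0], [0, 0, 0.0015, 0], [0, 0, 0, 0]],
])

```text
clock: 14.45
position: [0.5144, -0.3967, 0.1229]
tcp_rot: [180.0, 0.0, -66.1]
ft_force: [-0.7, 0.3, -3.6]
grip_width: 0.0583
grip_force: 74.7
```

jog_arm([
  [[0, 0, 0.0015, 0], [0, 0, 0.0015, 0], [0, 0, 0, 0]],
])

```text
clock: 14.7
position: [0.5149, -0.3974, 0.1217]
tcp_rot: [-180.0, -0.1, -66.1]
ft_force: [-1.6, -0.1, 4.1]
grip_width: 0.0583
grip_force: 75.6
```

jog_arm([
  [[0, 0, 0.0015, 0], [0, 0, 0.0015, 0], [0, 0, 0, 0]],
])

```text
clock: 14.95
position: [0.5152, -0.3981, 0.1211]
tcp_rot: [-179.9, -0.2, -66.1]
ft_force: [-4.2, 1.9, 12.5]
grip_width: 0.0583
grip_force: 76.6
```

jog_arm([
  [[0, 0, -0.0035, 0], [-0.0037, 0, 0.0016, 0], [-0.0037, 0, 0.0016, 0], [-0.0037, 0, 0.0016, 0], [0, 0, 0, 0]],
])

```text
clock: 15.37
position: [0.5111, -0.3865, 0.117]
tcp_rot: [-179.9, -0.1, -66.0]
ft_force: [-0.5, -0.6, 4.1]
grip_width: 0.0583
grip_force: 75.6
```

jog_arm([
  [[-0.0037, 0, 0.0016, 0], [0, 0, 0, 0]],
])

```text
clock: 15.53
position: [0.5098, -0.3837, 0.1156]
tcp_rot: [-179.9, -0.2, -66.1]
ft_force: [-0.3, -0.4, 5.9]
grip_width: 0.0581
grip_force: 75.7
```

jog_arm([
  [[-0.0037, 0, 0.0016, 0], [-0.0037, 0, 0.0016, 0], [0, 0, 0, 0]],
])

```text
clock: 15.78
position: [0.5081, -0.38, 0.1145]
tcp_rot: [-179.8, -0.6, -66.1]
ft_force: [1.6, -3.4, 8.0]
grip_width: 0.0586
grip_force: 76.0
```

jog_arm([
  [[-0.0028, 0, 0.0012, 0], [0, 0, 0, 0]],
])

```text
clock: 15.95
position: [0.5074, -0.3785, 0.114]
tcp_rot: [-179.8, -0.7, -66.1]
ft_force: [2.2, -3.7, 9.8]
grip_width: 0.0582
grip_force: 76.1
```

jog_arm([
  [[-0.0037, 0, 0.0014, 0], [0, 0, 0, 0]],
])

```text
clock: 16.12
position: [0.5061, -0.3758, 0.1128]
tcp_rot: [-179.8, -0.8, -66.1]
ft_force: [1.8, -4.3, 10.8]
grip_width: 0.0586
grip_force: 76.1
```

jog_arm([
  [[-0.0037, 0, 0.0014, 0], [0, 0, 0, 0]],
])

```text
clock: 16.28
position: [0.5049, -0.3732, 0.1118]
tcp_rot: [-179.7, -0.9, -66.1]
ft_force: [2.1, -5.4, 10.3]
grip_width: 0.0583
grip_force: 76.2
```

jog_arm([
  [[-0.0028, 0, 0.0012, 0], [0, 0, 0, 0]],
])

```text
clock: 16.45
position: [0.5042, -0.3716, 0.1112]
tcp_rot: [-179.7, -1.0, -66.1]
ft_force: [2.9, -7.6, 10.8]
grip_width: 0.0588
grip_force: 76.3
```

jog_arm([
  [[-0.0018, 0, 0.0008, 0], [0, 0, 0, 0]],
])

```text
clock: 16.62
position: [0.5039, -0.3711, 0.1111]
tcp_rot: [-179.7, -1.2, -66.2]
ft_force: [2.7, -8.1, 13.0]
grip_width: 0.0584
grip_force: 76.4
```

jog_arm([
  [[0, 0, 0.002, 0], [0.002, 0, 0.0025, 0], [0, 0, 0, 0]],
])

```text
clock: 16.87
position: [0.5052, -0.3736, 0.1093]
tcp_rot: [-179.6, -1.2, -66.2]
ft_force: [-1.8, -6.9, 24.1]
grip_width: 0.0582
grip_force: 78.3
```

jog_arm([
  [[0.002, 0, 0.0025, 0], [0, 0, 0, 0]],
])

```text
clock: 17.03
position: [0.5064, -0.3758, 0.1074]
tcp_rot: [-179.6, -1.3, -66.2]
ft_force: [0.4, -6.2, 25.2]
grip_width: 0.0585
grip_force: 79.6
```

jog_arm([
  [[0.001, 0, 0.0015, 0], [0.001, 0, 0.001, 0], [0, 0, 0, 0]],
])

```text
clock: 17.28
position: [0.5076, -0.378, 0.1055]
tcp_rot: [-179.5, -1.4, -66.2]
ft_force: [0.5, -7.3, 26.1]
grip_width: 0.0583
grip_force: 80.5
```

jog_arm([
  [[0.001, 0, 0.001, 0], [0.001, 0, 0.001, 0], [0, 0, 0, 0]],
])

```text
clock: 17.53
position: [0.5088, -0.3803, 0.1034]
tcp_rot: [-179.5, -1.5, -66.2]
ft_force: [2.0, -8.4, 24.2]
grip_width: 0.0585
grip_force: 81.5
```

jog_arm([
  [[0.0005, 0, 0.001, 0], [0.0005, 0, 0.001, 0], [0, 0, 0, 0]],
])

```text
clock: 17.78
position: [0.5092, -0.3811, 0.1026]
tcp_rot: [-179.5, -1.5, -66.2]
ft_force: [-0.9, -7.0, 28.0]
grip_width: 0.0583
grip_force: 82.4
```

```bash
cat > look.py <<'E'
from h import *
S=[snap('scene') for _ in range(6)]; s=S[0]; z=np.median([q['z_map'] for q in S],0)
s2=dict(s); s2['z_map']=z; B=(cloud(s2)-BO)@RB
im=s['image'].astype(int); lil=(im[...,2]-im[...,0]>=0)&(im.sum(2)>330)
m=lil&(B[...,0]>-.045)&(B[...,0]<-.02)&(abs(B[...,1])<.036)
v,u=np.nonzero(m); print('face low half n',len(u),'median bed z',np.median(B[m][:,2]).round(4) if len(u) else None)
o,d=rays(s,np.c_[u,v]); dc=d@s['V'][:3,:3].T
if len(u)>20:
    w=1/z[v,u]; n=np.linalg.lstsq(dc,w,rcond=None)[0]; e=abs(dc@n-w); g=e<2.5*np.median(e); n=np.linalg.lstsq(dc[g],w[g],rcond=None)[0]
    nb=RB.T@(s['V'][:3,:3].T@n); nb/=nb[2]; print('rel tilt',np.degrees(np.arctan(-nb[0])),np.degrees(np.arctan(-nb[1])))
c=B[lil&(B[...,0]<-.055)&(B[...,0]>-.075)&(abs(B[...,1])<.04)]; print('low lip z (14 expected)',np.median(c[:,2]).round(4),len(c))
P=proj(s,BO); u,v=P[0].astype(int)
save(cv2.resize(s['image'][v-40:v+35,u-45:u+45],None,fx=8,fy=8,interpolation=cv2.INTER_CUBIC)[:600],'look.png')
E
python3 look.py
```

```text
face low half n 241 median bed z 0.0063
rel tilt 0.1297577876493298 0.027818981669274778
low lip z (14 expected) 0.0153 223
```

jog_arm([
  [[0.0018, 0, -0.0004, 0], [0.0018, 0, -0.0007, 0], [0, 0, 0, 0]],
])

```text
clock: 18.33
position: [0.5092, -0.3811, 0.1026]
tcp_rot: [-179.6, -1.0, -66.2]
ft_force: [-4.2, -2.8, 30.2]
grip_width: 0.0583
grip_force: 82.5
```

jog_arm([
  [[0.0018, 0, -0.0007, 0], [0.0018, 0, -0.0007, 0], [0, 0, 0, 0]],
])

```text
clock: 18.58
position: [0.5093, -0.3811, 0.1026]
tcp_rot: [-179.7, -0.6, -66.2]
ft_force: [-7.0, 1.1, 29.0]
grip_width: 0.0582
grip_force: 82.5
```

jog_arm([
  [[0, 0, -0.0015, 0], [0, 0, -0.0015, 0], [0, 0, 0, 0]],
])

```text
clock: 18.83
position: [0.5094, -0.3811, 0.1027]
tcp_rot: [-179.7, -0.6, -66.1]
ft_force: [-2.0, -2.7, 17.2]
grip_width: 0.0582
grip_force: 81.3
```

```bash
python3 look.py
```

```text
face low half n 237 median bed z 0.0063
rel tilt -2.3572973867188964 0.10087675331552817
low lip z (14 expected) 0.0151 220
```

jog_arm([
  [[0.0018, 0, -0.0017, 0], [0.0018, 0, -0.0012, 0], [0, 0, 0, 0]],
])

```text
clock: 19.38
position: [0.5096, -0.3812, 0.1029]
tcp_rot: [-179.8, -0.2, -66.0]
ft_force: [-2.7, 1.0, 11.6]
grip_width: 0.0585
grip_force: 80.6
```

```bash
python3 look.py; python3 - <<'E'
from h import *
s=snap('scene'); u,v=proj(s,BO)[0].astype(int); print('origin',u-45,v-40)
L=lambda p: ((proj(s,BO+RB@(np.array(p)/1000))[0]-[u-45,v-40]+.5)*8-.5).round(0)
for p in [(-36,0,5),(-36,25,5),(-36,-25,5),(51,-45,11),(51,-45,8),(55,-42,5),(47,-42,5)]: print(p,L(p))
E
```

```text
face low half n 234 median bed z 0.0063
rel tilt -2.4255789602823032 0.3047152085901802
low lip z (14 expected) 0.0151 219
origin 352 134
(-36, 0, 5) [325. 413.]
(-36, 25, 5) [255. 388.]
(-36, -25, 5) [396. 438.]
(51, -45, 11) [559. 224.]
(51, -45, 8) [559. 229.]
(55, -42, 5) [556. 220.]
(47, -42, 5) [546. 240.]
```

View pics/look.png

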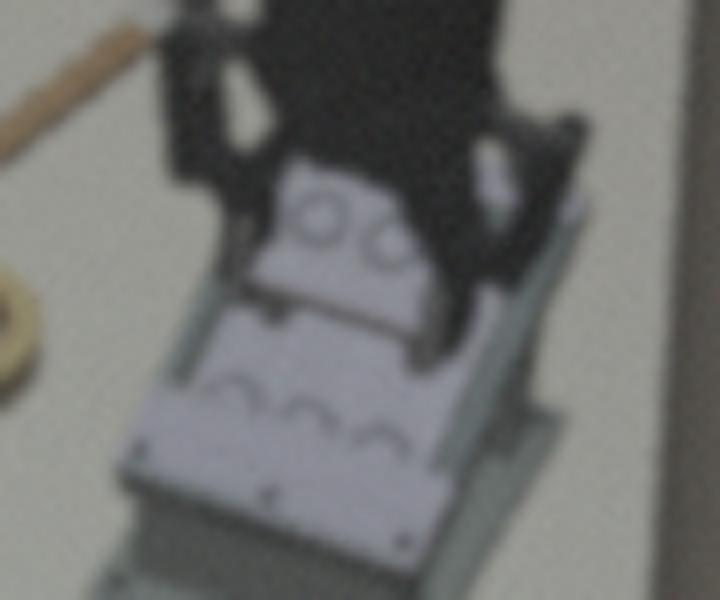

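The last view shows the plate flat on the bed between the guides, with its low rings half under the low lip at (240,378), (312,403) and (385,428). It sits about 6 mm below its seated position and friction from the grip is holding it there. I'll relieve the press and release so the spring can act.

jog_arm([
  [[0, 0, -0.002, 0], [0, 0, 0, 0]],
])

```text
clock: 19.9
position: [0.5099, -0.3819, 0.1033]
tcp_rot: [-179.8, -0.3, -66.0]
ft_force: [2.6, -1.9, 5.2]
grip_width: 0.0586
grip_force: 79.8
```

jog_arm([
  [[0, 0, 0, 0], [0, 0, 0, 0], [0, 0, 0, 0], [0, 0, 0, 0]],
], gripper=0.65)

```text
clock: 20.23
position: [0.5064, -0.3807, 0.1008]
tcp_rot: [179.9, 0.2, -66.1]
ft_force: [-0.9, -0.1, 0.6]
grip_width: 0.0701
grip_force: 0.0
```

```bash
python3 look.py
```

```text
face low half n 241 median bed z 0.0067
rel tilt -0.8965307154775475 0.42447431971886357
low lip z (14 expected) 0.0152 216
```

```bash
cat > rect.py <<'E'
from h import *
s=snap('scene'); g=cv2.cvtColor(s['image'],cv2.COLOR_RGB2GRAY).astype(np.float32)
for _ in range(5): g+=cv2.cvtColor(snap('scene')['image'],cv2.COLOR_RGB2GRAY)
g/=6
xs=np.arange(-48,60,1.); ys=np.arange(-50,51,1.)
X,Y=np.meshgrid(xs,ys,indexing='ij'); W=BO+np.c_[X.ravel(),Y.ravel(),np.full(X.size,5.)]/1000@RB.T
p=proj(s,W).reshape(X.shape+(2,)).astype(np.float32); I=cv2.remap(g,p[...,0],p[...,1],cv2.INTER_LINEAR)
for yc in (26,0,-26):
    for off in (-2,2):
        j=int(yc+off+50); pr=I[:40,j-2:j+3].mean(1)
        print(yc+off,' '.join(f'{q:.0f}' for q in pr[::1]))
E
python3 rect.py
```

```text
24 136 133 130 127 124 121 119 118 120 122 123 125 127 127 127 127 126 125 124 124 126 128 130 133 135 137 138 139 140 140 140 140 140 140 140 140 140 140 139 138
28 135 132 128 125 122 120 122 125 128 131 134 136 137 137 137 136 133 130 127 124 123 124 126 129 132 135 137 139 139 139 139 139 139 140 140 140 140 139 137 135
-2 138 136 132 129 125 123 120 118 119 121 122 123 125 126 126 126 126 125 125 125 126 128 131 135 138 140 142 143 143 144 144 144 144 144 143 144 144 144 144 144
2 137 134 130 126 123 120 120 123 126 129 132 135 137 137 137 136 134 131 128 125 123 123 125 129 132 136 138 140 141 142 142 142 142 142 142 142 142 142 143 143
-28 139 137 135 132 127 125 123 120 119 120 122 123 124 125 126 126 126 125 124 125 126 128 131 134 137 139 141 142 143 143 143 143 142 142 140 138 135 130 124 117
-24 138 136 132 129 126 124 123 124 127 130 132 135 137 138 137 136 134 131 128 125 123 122 124 128 131 135 137 139 141 141 142 142 142 142 141 141 140 138 135 131
```

jog_arm([
  [[0, 0, -0.01, 0], [0, 0, -0.02, 0], [0, 0, -0.035, 0], [0, 0, -0.035, 0], [0, 0, -0.035, 0], [0, 0, -0.035, 0], [0, 0, -0.03, 0], [0, 0, 0, 0]],
])

```text
clock: 21.5
position: [0.5104, -0.3828, 0.3117]
tcp_rot: [-179.5, -0.8, -66.1]
ft_force: [0.4, -0.5, -0.3]
grip_width: 0.0703
grip_force: 0.0
```

jog_arm([
  [[-0.025, 0.033, 0, 0], [-0.025, 0.033, 0, 0], [-0.025, 0.033, 0, 0], [-0.025, 0.033, 0, 0], [-0.025, 0.033, 0, 0], [0, 0, 0, 0]],
])

```text
clock: 22.0
position: [0.2968, -0.3325, 0.3018]
tcp_rot: [179.6, 0.3, -66.6]
ft_force: [0.3, -0.6, -1.3]
grip_width: 0.0706
grip_force: 0.0
```

```bash
cat > fin.py <<'E'
exec(open('look.py').read())
import runpy
s=snap('scene')
z=np.median([snap('scene')['z_map'] for _ in range(8)],0); s2=dict(s); s2['z_map']=z; B=(cloud(s2)-BO)@RB; ok=abs(B[...,1])<.036
for a,b in ((-75,-55),(-45,-20),(-18,-10),(12,20),(20,45),(52,64)):
    m=ok&(B[...,0]>a/1e3)&(B[...,0]<b/1e3)&(B[...,2]<.022); print(a,b,(np.median(B[m][:,2])*1e3).round(1),m.sum())
E
python3 fin.py; python3 - <<'E'
exec(open('rect.py').read().replace('print','(lambda *a:0)'))
for yc in (0,26,29,-24):
    print(yc,' '.join(f'{q:.0f}' for q in I[:,yc+50-2:yc+53].mean(1)))
from h import r; print(r.read_state()['position'])
E
```

```text
face low half n 235 median bed z 0.0067
rel tilt -0.003933006602302868 0.5202329018599161
low lip z (14 expected) 0.0149 221
-75 -55 14.6 264
-45 -20 6.1 303
-18 -10 5.9 81
12 20 6.1 15
20 45 6.4 229
52 64 11.6 116
0 140 137 133 129 126 123 121 122 125 127 130 132 134 135 135 135 133 131 129 127 127 128 130 134 138 142 144 145 146 146 147 147 147 147 147 147 147 147 147 147 147 147 147 147 147 147 147 147 145 142 138 131 124 117 112 110 110 115 122 129 134 138 141 143 144 145 145 145 145 144 143 142 140 136 132 128 125 122 120 121 123 124 126 128 131 132 132 132 130 129 128 128 129 130 132 135 137 138 138 137 135 134 135 136 137 139 141 142
26 138 135 131 127 125 122 122 124 127 130 132 135 136 136 136 135 132 130 128 127 126 127 130 133 136 139 141 142 143 143 143 143 143 143 143 143 143 143 141 139 136 131 125 120 114 109 105 102 100 99 98 97 96 95 98 102 107 115 124 131 136 140 142 144 145 146 146 146 146 145 143 141 138 134 131 128 126 124 123 124 126 127 128 129 130 129 129 129 128 127 126 126 127 129 131 134 135 136 136 135 134 135 136 138 140 142 144 145
29 138 135 131 128 125
[... 168 characters left out ...]
6 83 81 81 82 83 87 91 97 106 115 124 131 136 140 143 144 146 146 146 146 146 144 142 140 136 131 127 124 122 121 123 126 129 133 136 138 139 140 140 138 136 133 130 128 126 127 129 132 134 135 136 136 136 136 137 139 141 143 144 145
-24 142 139 136 132 130 128 127 128 130 133 136 138 140 141 140 140 137 134 131 128 126 125 127 131 134 138 141 143 144 145 145 145 145 146 146 146 146 146 145 143 141 136 130 123 116 109 102 97 94 91 90 92 95 99 103 108 113 117 121 125 129 133 136 138 140 141 143 144 145 145 145 144 141 137 133 129 125 122 121 124 127 130 133 136 138 139 139 138 136 133 130 128 126 126 128 132 135 138 139 139 138 137 136 137 138 140 141 142
[ 0.30613347 -0.33377198  0.30213862]
```

```bash
python3 -c "
from rig import r
print(r.job_done())"
```

```text
the job is handed in; nothing more can be done
None
```

I fitted the plate into the stand and handed the job in at about 22 s of the 45 s limit. Camera depth measurements show it flat on the bed between the two lips with the gripper clear, but the upper edge under the top lip is inferred from the images rather than seen directly.

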